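# Sort two tested modules and present a cover tray

### The arm

A 7-joint arm with a two-finger parallel gripper is mounted at the origin on a cart in front of the work surface, level with it; the furniture and walls round the work are solid. World frame = base frame: x ahead of the robot, y to its left, z up, the work surface at z = 0. Lengths are in m, angles in degrees, forces in N, time in s.
With the tool pointing down it reaches from about 0.4 to 0.9 m from the base axis. Payload 5.5 kg.
Tool frame: the origin (TCP) lies midway between the tips of the shut fingers; the grasp point (between the pads) lies 19 mm behind it; z points along the fingers, y is the line along which they close (so a half turn about z gives the same grasp; the last joint's range is limited). The gripper opens to 85 mm and grips with 20 to 120 N. Pads are 22 mm wide; open, the fingers measure 114 mm over their backs; the gripper's body (76 mm by 85 mm) begins 54 mm behind the grasp point. The pads swing forward as they close: fully open they stand 13 mm farther back than shut.
Start: joints at [88.648, 28.699, -24.465, 88.831, 12.651, 65.22, -12.049], TCP at [0.184, -0.623, 0.231] pointing down, gripper open.
Joint ranges: [-164.97, 164.97], [-17.58, 116.51], [-87.97, 89.64], [11.32, 138.91], [-80.73, 260.73], [10.89, 115.49], [-147.41, 147.41]. Speed limits (degrees/s): [147.25, 147.25, 180, 180, 180, 180, 180].

### API

Orientations are given as [roll, pitch, yaw] about the fixed x, y, z axes, in that order (R = Rz(yaw) Ry(pitch) Rx(roll)).
In Python, from bench import r gives the robot as it stands.
- The arm moves only by the tool send_rows, never from a script. Its argument "series" is a list of rows, each an object of numbers: "tx", "ty", "tz": the shift along the tool's x, y, z in mm; "yaw": the turn about the tool's z in rad; "jaw": the gripper's target within -1 to 1 (fully open at 1, half-way at 0, shut at -1). In form: [{"tx": .., "ty": .., "tz": .., "yaw": .., "jaw": ..}, ...]. A call has 1 to 20 rows; each row is the pose to reach, as a shift and turn from the pose commanded when the call began, along the tool's axes at that moment; what a row does not reach only later rows make up. A row lasts 1/8 s, in which the tool goes at most 62.5 mm and 10.7 degrees, less where a joint would pass 70% of its speed; a pose out of reach is approached as far as the arm can. A call with a gripper value outside its range is refused whole. The fingers move at their own pace and stop on an object; "force" is the grip in N (left out, the last holds). Time passes only in rows, so rows that repeat a pose let the fingers close. It gives the time, the measured TCP pose, the force and the opening at its end, in the units of the state.
- r.get_state(): the state, without advancing time (a new reading comes with each control period).
- r.get_image(name): name is "side" or "top"; returns a dict with "pixels" (420x560x3 uint8, blue, green, red), "depth" (420x560 float32, m along the optical axis (not along the pixel's ray), 0 where there is no reading), "fov_y" (degrees; the focal length in pixels is half the picture's height over the tangent of half this angle, whatever the lens; pixels are square), "cx", "cy" (the principal point, pixels), "position" and "attitude" of the camera in the world. Camera axes: x right, y up, looking along -z (the intrinsics and any distortion apply to the point x, -y, -z); pixel columns grow to the right and rows downward; lengths in m; the calibration is good to about 2 mm. A picture is of the moment at which its call begins.
- r.job_done(): hands the job in, once; it reports no verdict.
The state is a dict: "time": time; "joint_positions": joint angles; "joint_velocities": joint speeds; "tau": joint torques, N m; "eef_pos": TCP position; "ee_rot": TCP orientation; "force": force on the tool from outside, world axes, zero at the start; "ft_torque": the same for the moment, N m; "grip_width": finger opening in m.
Only numpy, scipy, OpenCV 4.12 (cv2) and the standard library are available. Lean on these libraries where they do the work, as an engineer would, in place of code of your own. Each camera call takes 0.05 s, during which the arm holds its last target. There are 200 camera calls.

### The job

First lay the green-tagged relay module flat in the nest with the green tile and the red-tagged one flat in the nest with the red tile, and let go of them. Then take the orange tab of the top tray and slowly peel that tray off the clinging stack by raising the tab's corner first, while the opposite corner is still down. Finish while holding the tray still and level, about a hand's breadth above the green nest with the tray's middle over the module there, ready to cover it, and do not let go; leave the small battery lying where it is.

Things in the scene. Friction and masses are not known exactly. Their poses are not given: they have to be found in the camera images.
- pass_module_center (a point): Centre of the passed relay module: a blue relay on a narrow board, 16 (x) x 43 (y) x 19 mm high (z up), 30 g, with a square green tag on top. This point is 9.5 mm above the underside. Grip the relay block across x, where it is 16 mm wide; it reaches from y = -10 to +8 mm.
- reject_module_center (a point): Centre of the rejected relay module: a blue relay on a narrow board, 16 (x) x 43 (y) x 19 mm high (z up), 30 g, with a square red tag on top. This point is 9.5 mm above the underside. Grip the relay block across x, where it is 16 mm wide; it reaches from y = -10 to +8 mm.
- pass_nest_floor (a point): Centre of the pocket floor of the pass nest: a fixed black plate, 37 x 86 mm, with a green tile at its +y end. Pocket 27 (x) x 54 mm (y), floor 3 mm and corner brackets 8 mm above the table, long sides open for 34 mm in the middle. The module lies flat in it, lengthwise along y, either way round; its centre is then 9.5 mm above this point.
- reject_nest_floor (a point): Centre of the pocket floor of the reject nest: a fixed black plate, 37 x 86 mm, with a red tile at its +y end. Pocket 27 (x) x 54 mm (y), floor 3 mm and corner brackets 8 mm above the table, long sides open for 34 mm in the middle. The module lies flat in it, lengthwise along y, either way round; its centre is then 9.5 mm above this point.
- pass_module: The green-tagged module as a solid; origin at the centre of its underside, axes as for its centre point.
- reject_module: The red-tagged module as a solid; origin at the centre of its underside, axes as for its centre point.
- tray_center (a point): Middle of the white top tray, level with the underside of its flat rim. Square, 110 x 110 mm, 60 g, rim 3.5 mm thick; its 76 mm square pan hangs 8 mm below the rim into the tray beneath. Axes are turned 45 degrees to the sides: -x points to the corner with the tab, +x to the opposite corner (78 mm away), y to the other two corners, z up.
- tray_tab (a point): Point to grip on the orange tab, a fin 9 mm thick (across y), 22 mm long (along x) and 34 mm high from the underside of the rim (30.5 mm above the top of the rim), at the -x corner of the top tray. The point lies 64 mm from the tray's middle, at the tab's mid thickness, 14 mm below its top edge. Close the fingers along y. Axes as for the tray's middle.
- tray_near_corner (a point): Point under the rim at the tab's corner, 72 mm from the tray's middle (-x).
- tray_far_corner (a point): Point under the rim at the corner opposite the tab, 72 mm from the tray's middle (+x).
- tray: The top tray as a solid; origin and axes of tray_center. Sprung bumps in the middle of each side of the tray beneath pinch its pan, so that it clings with about 2 N a side until that side is raised some 5 mm. Tipped by the tab about the opposite corner it comes free side by side.
- stack_top (a point): Middle of the top of the nested grey trays below the white one: 110 x 110 mm, 20 mm high, fixed to the table in a low dark steel holder 122 mm square whose posts are 15 mm high; axes parallel to the white tray's at the start. The white tray's rim lies on it.
- spare_battery: Loose green and white block battery, 26 x 49 x 17 mm, lying to the left of the nests and modules as the robot sees them: leave it alone. Origin at the centre of its underside.
Things that resemble listed ones, but are neither listed nor needed, are in the scene too. Leave any turquoise or white look-alike of the part that bears pass_nest_floor alone.

How it is judged:
By the outcome, as a careful person would: the job done as asked, in the order asked, and still so for the second after the job is handed in, while the arm keeps its last pose, push and grip.
It also fails if it takes over 67 s, if anything falls off the work surface, if the arm or the gripper's body presses on something with over 40 N, if the wrist force passes 120 N, or if a joint passes its speed limit or range.

## Working session

There is one attempt and no reset: what is moved stays moved. The work goes in short steps, Python scripts to look and compute and a tool call to move; the robot and the scene stay as the last step left them, time stands still between calls to the robot, and variables do not carry over. Pictures are saved under pics/ and viewed, on a budget of 10 in all, crops included, one or two more only if the job needs it, and the job is handed in when it is done.

Besides the shell and the picture viewer there is one more tool, called as name(argument=value, ...), one argument or row to a line, values as JSON. send_rows: Moves the arm, as the interface text tells. Its arguments: {"type":"object","properties":{"series":{"type":"array"},"force":{"type":"number"}},"required":["series"]}

```bash
ls; mkdir -p pics
cat > h.py <<'E'
import numpy as np, cv2
from bench import r
from scipy.spatial.transform import Rotation as R
def cam(n,save=None):
    d=r.get_image(n)
    if save: cv2.imwrite('pics/'+save,d['pixels'])
    return d
E
python3 - <<'E'
from h import *
for n in('top','side'):
    d=cam(n,n+'0.png'); np.save(n+'0.npy',d,allow_pickle=True)
    print({k:(v if k not in('pixels','depth') else v.shape) for k,v in d.items()})
print(r.get_state())
E
```

```text
pics
{'pixels': (420, 560, 3), 'depth': (420, 560), 'fov_y': 50.97459634659997, 'cx': 281.19568148764387, 'cy': 209.61615352200815, 'position': array([ 0.51211458, -0.04863848,  1.09625839]), 'attitude': array([  5.07859581,  -1.12995058, -88.5132681 ])}
{'pixels': (420, 560, 3), 'depth': (420, 560), 'fov_y': 42.16269315193691, 'cx': 280.7436636372421, 'cy': 204.10110978643988, 'position': array([0.34788338, 0.97039212, 0.84636081]), 'attitude': array([  52.99397064,   -0.78425268, -166.25445216])}
{'time': 0.1, 'joint_positions': array([ 88.64768047,  28.75078897, -24.45656146,  88.88560471,
        12.65011746,  65.22098963, -12.04754089]), 'joint_velocities': array([ 0.06775594, -0.14500908, -0.02613618, -0.0982589 , -0.10227039,
        0.04674649,  0.02920252]), 'tau': array([-1.17317186e-02, -5.70811486e+01, -5.83868667e+00, -2.81750196e+01,
        1.05902256e-02,  5.54865139e-03,  4.87777550e-05]), 'eef_pos': array([ 0.18368634, -0.62284006,  0.23033996]), 'ee_rot': array([-1.79896160e+02, -5.63982068e-03,  1.64387858e+01]), 'force': array([0.121743  , 1.10309876, 0.56619167]), 'ft_torque': array([-0.00406277, -0.01129482, -0.01650973]), 'grip_width': 0.08584051653142684}
```

View pics/top0.png

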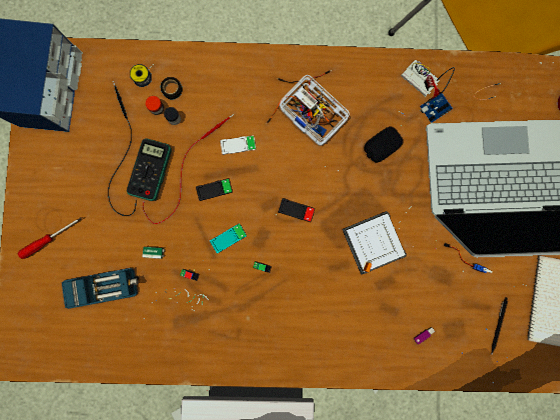

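View pics/side0.png

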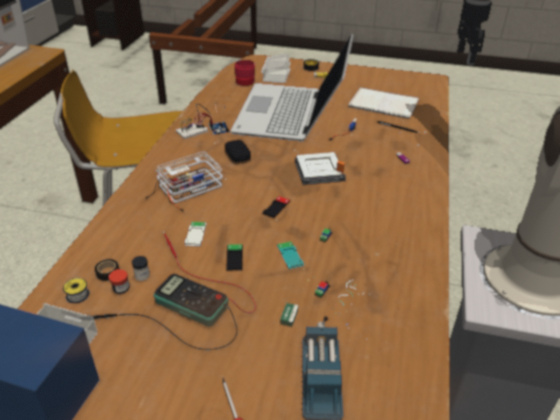

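Top view: green-tag module at (262,267), red-tag module at (190,274), battery at (153,252), and the black/green nest at (214,189). Its look-alikes are turquoise (228,237) and white (238,145). The black/red nest is at (295,210), the tray at (375,242) and its orange tab at (367,267). A close crop will check these.

Run:
```python
from h import *
d=np.load('top0.npy',allow_pickle=True).item()['pixels']
f=lambda x0,y0,x1,y1,s:cv2.resize(d[y0:y1,x0:x1],None,fx=s,fy=s,interpolation=cv2.INTER_CUBIC)
a=f(170,170,330,290,5)
cv2.imwrite('pics/crop1.png',a)
b=f(335,205,415,285,7); cv2.imwrite('pics/crop2.png',b)
```

```text
(no output)
```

View pics/crop1.png

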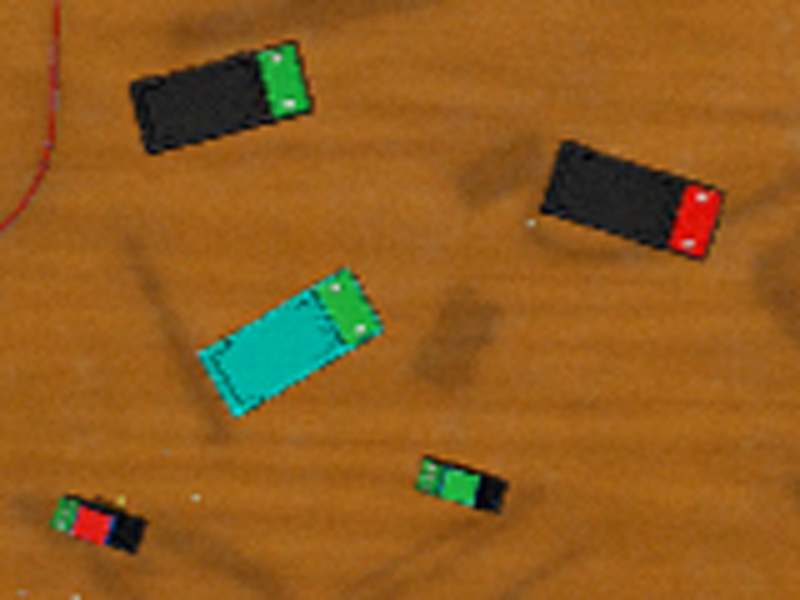

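View pics/crop2.png

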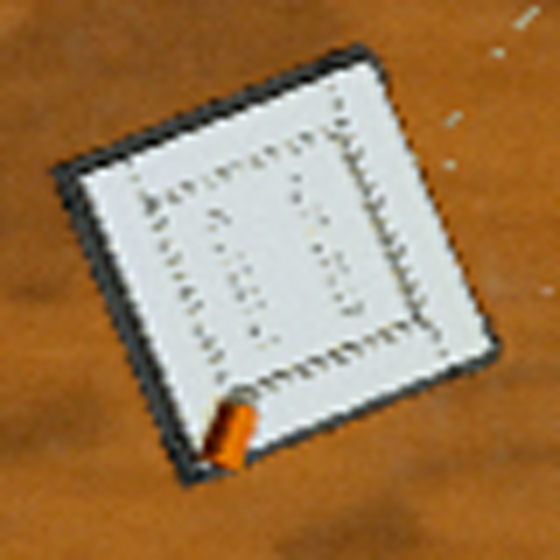

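Crop 1 confirms the choices: the two black nests with green and red tiles, and both modules with square tags. Turquoise is the decoy. Crop 2 shows the white tray with its tab corner at about (367,267) full-frame. Next I measure.

```bash
cat >> h.py <<'E'
def cloud(d):
    f=210/np.tan(np.radians(d['fov_y']/2)); v,u=np.mgrid[0:420,0:560]
    ray=np.dstack([(u-d['cx'])/f,-(v-d['cy'])/f,-np.ones(u.shape)])
    M=R.from_euler('xyz',d['attitude'],degrees=True).as_matrix()
    return ray@M.T, np.array(d['position']), (ray*d['depth'][...,None])@M.T+d['position']
def onplane(d,uv,z):
    rays,p,_=cloud(d); f=210/np.tan(np.radians(d['fov_y']/2)); uv=np.atleast_2d(uv).astype(float)
    ray=np.c_[(uv[:,0]-d['cx'])/f,-(uv[:,1]-d['cy'])/f,-np.ones(len(uv))]@R.from_euler('xyz',d['attitude'],degrees=True).as_matrix().T
    return (p+ray*((z-p[2])/ray[:,2])[:,None])[:,:2]
def blob(d,box,fn,z,name,big=True):
    x0,y0,x1,y1=box; hsv=cv2.cvtColor(d['pixels'],cv2.COLOR_BGR2HSV); m=np.zeros(hsv.shape[:2],np.uint8)
    m[y0:y1,x0:x1]=fn(*[hsv[y0:y1,x0:x1,i].astype(int) for i in range(3)])
    n,l,s,_=cv2.connectedComponentsWithStats(m)
    k=1+np.argmax(s[1:,4]); vv,uu=np.nonzero(l==k)
    w=onplane(d,np.c_[uu,vv],z)*1000; c,(a,b),an=cv2.minAreaRect(w.astype(np.float32))
    w0=w.mean(0); C=np.cov((w-w0).T); ev,V=np.linalg.eigh(C); ax=np.degrees(np.arctan2(V[1,1],V[0,1]))
    _,_,P=cloud(d); zz=P[vv,uu,2]*1000
    print(name,len(vv),'centroid',w0.round(1),'rect c',np.round(c,1),'size',round(a,1),round(b,1),'ang',round(an,1),'pca long axis',round(ax,1),'z med/max',np.median(zz).round(1),np.percentile(zz,95).round(1))
    return w0
notwood=lambda h,s,v:~((h>=5)&(h<=22)&(s>120)&(v>70))
green=lambda h,s,v:(h>45)&(h<80)&(s>120)&(v>60)
red=lambda h,s,v:((h<5)|(h>172))&(s>150)&(v>80)
orange=lambda h,s,v:(h>3)&(h<16)&(s>200)&(v>150)
white=lambda h,s,v:(s<60)&(v>150)
E
python3 - <<'E'
from h import *
for n,bx in(('top',dict(pm=(250,258,274,276),rm=(178,266,202,283),pn=(192,176,236,203),rn=(274,194,318,226),tr=(340,205,412,278),bat=(140,243,168,262))),):
    d=np.load(n+'0.npy',allow_pickle=True).item()
    blob(d,bx['pm'],notwood,.014,'pass mod');blob(d,bx['pm'],green,.019,'  tag/green')
    blob(d,bx['rm'],notwood,.014,'rej mod');blob(d,bx['rm'],red,.019,'  tag')
    blob(d,bx['pn'],notwood,.006,'pass nest');blob(d,bx['pn'],green,.005,'  tile')
    blob(d,bx['rn'],notwood,.006,'rej nest');blob(d,bx['rn'],red,.005,'  tile')
    blob(d,bx['tr'],white,.0235,'tray white');blob(d,bx['tr'],orange,.054,'  tab'); blob(d,bx['bat'],notwood,.017,'bat')
    _,_,P=cloud(d)
    print(P[300,300],P[150,200],P[230,375])
E
```

```text
pass mod 122 centroid [468.4 -23.1] rect c [468.3 -23.5] size 42.4 16.8 ang 73.2 pca long axis 74.5 z med/max 13.1 21.2
  tag/green 62 centroid [469.1 -18.6] rect c [469.1 -17.8] size 27.6 14.5 ang 73.1 pca long axis 75.9 z med/max 18.0 21.5
rej mod 137 centroid [445.6 151.9] rect c [445.7 151.3] size 44.6 18.1 ang 73.2 pca long axis 74.6 z med/max 12.5 22.1
  tag 40 centroid [444.7 153.4] rect c [444.9 153.1] size 15.4 14.3 ang 73.2 pca long axis -137.3 z med/max 20.2 23.4
pass nest 502 centroid [655.8 101.9] rect c [655.8 101.9] size 37.2 84.2 ang 15.9 pca long axis 106.2 z med/max 4.4 10.2
  tile 98 centroid [665.3  71.1] rect c [665.2  71.2] size 33.6 19.1 ang 17.8 pca long axis -163.5 z med/max 5.0 9.5
rej nest 499 centroid [ 610.2 -104.4] rect c [ 610.5 -105.3] size 85.5 37.8 ang 74.6 pca long axis 74.6 z med/max 4.4 9.7
  tile 100 centroid [ 602.1 -135.7] rect c [ 601.9 -135.7] size 19.5 33.3 ang 74.6 pca long axis 162.5 z med/max 5.3 8.3
tray white 1875 centroid [ 536.7 -299.9] rect c [ 534.9 -299.7] size 108.8 109.7 ang 23.5 pca long axis 74.4 z med/max 21.7 26.8
  tab 103 centroid [ 597.1 -337.6] rect c [ 596.6 -339. ] size 63.6 25.9 ang 27.1 pca long axis -152.2 z med/max 0.2 3.3
bat 238 centroid [496.4 241. ] rect c [495.6 240.7] size 26.6 52.9 ang 1.5 pca long axis 90.7 z med/max 17.2 20.4
[ 0.38840486 -0.11978212 -0.00150362] [0.75500362 0.14061212 0.00083582] [ 0.56455988 -0.2991466   0.01844131]
```

```bash
cat >> h.py <<'E'
def go(x,y,z,yaw):
    s=r.get_state(); M=R.from_euler('xyz',s['ee_rot'],degrees=True)
    t=M.inv().apply(np.array([x,y,z])-np.array(s['eef_pos'])*1000)
    dy=-((yaw-s['ee_rot'][2]+90)%180-90)
    print('t',s['time'],'tcp',(np.array(s['eef_pos'])*1000).round(1),np.round(s['ee_rot'],1),'w',round(s['grip_width']*1000,1),'F',np.round(s['force'],1),'j',np.round(s['joint_positions'],0))
    print('-> tx ty tz',t.round(1),'yaw',np.radians(dy).round(3))
E
python3 - <<'E'
from h import *
go(468.4,-23.3,90,74.5)
d=np.load('top0.npy',allow_pickle=True).item()
blob(d,(362,259,376,275),lambda h,s,v:(s>210)&(v>120)&(h<16),.05,'tab')
d=np.load('side0.npy',allow_pickle=True).item()
blob(d,(314,226,336,244),notwood,.012,'pass mod side');blob(d,(312,278,332,299),red,.019,'rej tag side')
blob(d,(222,240,248,273),notwood,.005,'pass nest side');blob(d,(262,194,292,219),notwood,.005,'rej nest side');blob(d,(290,148,345,184),white,.0235,'tray side')
E
```

```text
t 0.1 tcp [ 183.7 -622.8  230.3] [-179.9   -0.    16.4] w 85.8 F [0.1 1.1 0.6] j [ 89.  29. -24.  89.  13.  65. -12.]
-> tx ty tz [ 442.7 -494.2  141.3] yaw -1.013
tab 24 centroid [ 475.1 -275.7] rect c [ 475.4 -276. ] size 7.9 20.2 ang 68.6 pca long axis 160.2 z med/max 53.6 56.2
pass mod side 121 centroid [469.2 -19.7] rect c [469.6 -19. ] size 49.7 24.1 ang 77.9 pca long axis 84.6 z med/max 13.2 21.1
rej tag side 30 centroid [445.4 152.2] rect c [445.3 152.5] size 13.7 12.5 ang 78.8 pca long axis 57.2 z med/max 19.5 22.1
pass nest side 394 centroid [657.6 101.7] rect c [657.3 101.2] size 34.9 85.1 ang 17.0 pca long axis 107.2 z med/max 4.3 9.3
rej nest side 263 centroid [ 611.6 -102.7] rect c [ 612.4 -104.4] size 84.1 35.0 ang 72.7 pca long axis 74.1 z med/max 4.4 9.3
tray side 830 centroid [ 539.4 -300.2] rect c [ 535.8 -301.4] size 111.5 114.3 ang 23.5 pca long axis 88.9 z med/max 21.8 26.4
```

send_rows(
  series=[
    {"tx":20,"ty":-22,"tz":6,"yaw":-0.05,"jaw":0.1},
    {"tx":55,"ty":-61,"tz":17,"yaw":-0.13,"jaw":0.1},
    {"tx":96,"ty":-107,"tz":31,"yaw":-0.22,"jaw":0.1},
    {"tx":137,"ty":-153,"tz":44,"yaw":-0.31,"jaw":0.1},
    {"tx":178,"ty":-199,"tz":57,"yaw":-0.41,"jaw":0.1},
    {"tx":219,"ty":-245,"tz":70,"yaw":-0.5,"jaw":0.1},
    {"tx":260,"ty":-291,"tz":83,"yaw":-0.6,"jaw":0.1},
    {"tx":301,"ty":-337,"tz":96,"yaw":-0.7,"jaw":0.1},
    {"tx":342,"ty":-383,"tz":110,"yaw":-0.8,"jaw":0.1},
    {"tx":383,"ty":-429,"tz":123,"yaw":-0.9,"jaw":0.1},
    {"tx":420,"ty":-470,"tz":135,"yaw":-0.97,"jaw":0.1},
    {"tx":438,"ty":-489,"tz":141,"yaw":-1.01,"jaw":0.1},
    {"tx":442.7,"ty":-494.2,"tz":141.3,"yaw":-1.013,"jaw":0.1},
    {"tx":442.7,"ty":-494.2,"tz":141.3,"yaw":-1.013,"jaw":0.1},
    {"tx":442.7,"ty":-494.2,"tz":141.3,"yaw":-1.013,"jaw":0.1},
  ],
)

```text
time: 1.98
eef_pos: [0.4682, -0.0261, 0.0901]
ee_rot: [-180.0, 0.1, 74.3]
force: [0.0, -0.5, -0.2]
grip_width: 0.0467
```

```bash
python3 -c "
from h import *
go(468.6,-23,4,74.5)"
```

```text
t 1.975 tcp [468.2 -26.1  90.1] [-1.80e+02  1.00e-01  7.43e+01] w 46.7 F [ 0.  -0.5 -0.2] j [ 37.  27. -45. 120.  28.  43. -41.]
-> tx ty tz [ 3.2 -0.4 86.1] yaw -0.003
```

send_rows(
  series=[
    {"tx":3,"ty":0,"tz":25,"yaw":0,"jaw":0.0},
    {"tx":3,"ty":0,"tz":55,"yaw":0,"jaw":0.0},
    {"tx":3,"ty":0,"tz":75,"yaw":0,"jaw":0.0},
    {"tx":3,"ty":0,"tz":85,"yaw":0,"jaw":0.0},
    {"tx":3,"ty":0,"tz":86,"yaw":0,"jaw":0.0},
    {"tx":3,"ty":0,"tz":86,"yaw":0,"jaw":-0.6},
    {"tx":3,"ty":0,"tz":86,"yaw":0,"jaw":-1},
    {"tx":3,"ty":0,"tz":86,"yaw":0,"jaw":-1},
    {"tx":3,"ty":0,"tz":86,"yaw":0,"jaw":-1},
    {"tx":3,"ty":0,"tz":86,"yaw":0,"jaw":-1},
    {"tx":3,"ty":0,"tz":80,"yaw":0,"jaw":-1},
    {"tx":3,"ty":0,"tz":60,"yaw":0,"jaw":-1},
    {"tx":3,"ty":0,"tz":35,"yaw":0,"jaw":-1},
    {"tx":3,"ty":0,"tz":15,"yaw":0,"jaw":-1},
    {"tx":3,"ty":0,"tz":5,"yaw":0,"jaw":-1},
  ],
  force=40,
)

```text
time: 3.85
eef_pos: [0.47, -0.0214, 0.0862]
ee_rot: [179.9, -0.0, 74.5]
force: [0.9, -0.5, 0.0]
grip_width: 0.0143
```

```bash
python3 -c "
from h import *
go(653.2,112.2,60,106.5)
d=cam('side','s1.png');cv2.imwrite('pics/s1c.png',cv2.resize(d['pixels'][130:330,180:400],None,fx=3,fy=3))"
```

```text
t 3.85 tcp [470.  -21.4  86.2] [179.9  -0.   74.5] w 14.3 F [ 0.9 -0.5  0. ] j [ 37.  28. -45. 120.  29.  43. -42.]
-> tx ty tz [177.7 140.7  26.4] yaw -0.559
```

View pics/s1c.png

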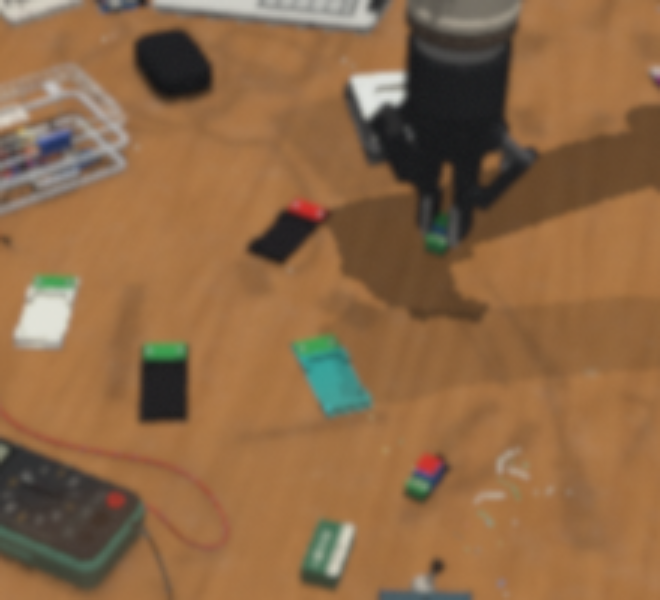

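Module is held (crop (437,235), width 14 mm). Going to the green nest.

send_rows(
  series=[
    {"tx":12,"ty":9,"tz":0,"yaw":-0.04,"jaw":-1},
    {"tx":40,"ty":32,"tz":2,"yaw":-0.13,"jaw":-1},
    {"tx":75,"ty":59,"tz":6,"yaw":-0.24,"jaw":-1},
    {"tx":110,"ty":87,"tz":12,"yaw":-0.35,"jaw":-1},
    {"tx":142,"ty":112,"tz":18,"yaw":-0.45,"jaw":-1},
    {"tx":167,"ty":131,"tz":24,"yaw":-0.52,"jaw":-1},
    {"tx":177,"ty":139,"tz":26,"yaw":-0.55,"jaw":-1},
    {"tx":179.5,"ty":141,"tz":26,"yaw":-0.559,"jaw":-1},
    {"tx":179.5,"ty":141,"tz":26,"yaw":-0.559,"jaw":-1},
    {"tx":179.5,"ty":141,"tz":26,"yaw":-0.559,"jaw":-1},
  ],
)

```text
time: 5.15
eef_pos: [0.653, 0.1127, 0.0592]
ee_rot: [-180.0, 0.1, 106.4]
force: [0.2, -0.6, -0.7]
grip_width: 0.0144
```

```bash
python3 -c "
from h import *
go(652.6,114,7.5,106.5)"
```

```text
t 5.15 tcp [653.  112.7  59.2] [-1.800e+02  1.000e-01  1.064e+02] w 14.4 F [ 0.2 -0.6 -0.7] j [ 19.  48. -46.  93.  40.  57. -24.]
-> tx ty tz [ 1.4 -0.  51.7] yaw -0.001
```

send_rows(
  series=[
    {"tx":1,"ty":0,"tz":15,"yaw":0,"jaw":-1},
    {"tx":1,"ty":0,"tz":35,"yaw":0,"jaw":-1},
    {"tx":1,"ty":0,"tz":46,"yaw":0,"jaw":-1},
    {"tx":1,"ty":0,"tz":50,"yaw":0,"jaw":-1},
    {"tx":1,"ty":0,"tz":52,"yaw":0,"jaw":-1},
    {"tx":1,"ty":0,"tz":52,"yaw":0,"jaw":-1},
    {"tx":1,"ty":0,"tz":52,"yaw":0,"jaw":-0.3},
    {"tx":1,"ty":0,"tz":52,"yaw":0,"jaw":-0.3},
    {"tx":1,"ty":0,"tz":52,"yaw":0,"jaw":-0.3},
    {"tx":1,"ty":0,"tz":45,"yaw":0,"jaw":-0.3},
    {"tx":1,"ty":0,"tz":25,"yaw":0,"jaw":-0.2},
    {"tx":1,"ty":0,"tz":-5,"yaw":0,"jaw":0},
    {"tx":1,"ty":0,"tz":-30,"yaw":0,"jaw":0},
  ],
)

```text
time: 6.78
eef_pos: [0.6538, 0.1153, 0.0918]
ee_rot: [179.9, 0.0, 106.5]
force: [-0.8, 0.3, -0.3]
grip_width: 0.0428
```

```bash
python3 -c "
from h import *
go(445.7,151.7,60,74.5)"
```

```text
t 6.775 tcp [653.8 115.3  91.8] [179.9   0.  106.5] w 42.8 F [-0.8  0.3 -0.3] j [ 19.  46. -48.  92.  38.  59. -23.]
-> tx ty tz [  94.1 -189.3   31.3] yaw 0.559
```

send_rows(
  series=[
    {"tx":7,"ty":-13,"tz":0,"yaw":0.04,"jaw":0},
    {"tx":22,"ty":-44,"tz":0,"yaw":0.13,"jaw":0},
    {"tx":41,"ty":-83,"tz":0,"yaw":0.24,"jaw":0},
    {"tx":60,"ty":-121,"tz":5,"yaw":0.36,"jaw":0},
    {"tx":77,"ty":-155,"tz":15,"yaw":0.46,"jaw":0},
    {"tx":89,"ty":-179,"tz":25,"yaw":0.53,"jaw":0},
    {"tx":94,"ty":-189.3,"tz":31,"yaw":0.559,"jaw":0},
    {"tx":94,"ty":-189.3,"tz":31,"yaw":0.559,"jaw":0},
    {"tx":94,"ty":-189.3,"tz":31,"yaw":0.559,"jaw":0},
  ],
)

```text
time: 7.9
eef_pos: [0.4463, 0.1514, 0.0589]
ee_rot: [179.9, -0.0, 74.5]
force: [1.0, -0.7, 0.5]
grip_width: 0.0425
```

```bash
python3 -c "
from h import *
go(445.7,151.7,4,74.5)
d=cam('side','s2.png');cv2.imwrite('pics/s2c.png',cv2.resize(d['pixels'][210:310,200:350],None,fx=5,fy=5,interpolation=2))"
```

```text
t 7.9 tcp [446.3 151.4  58.9] [179.9  -0.   74.5] w 42.5 F [ 1.  -0.7  0.5] j [ 14.  31. -43. 121.  33.  40. -67.]
-> tx ty tz [ 0.1 -0.8 54.9] yaw -0.0
```

View pics/s2c.png

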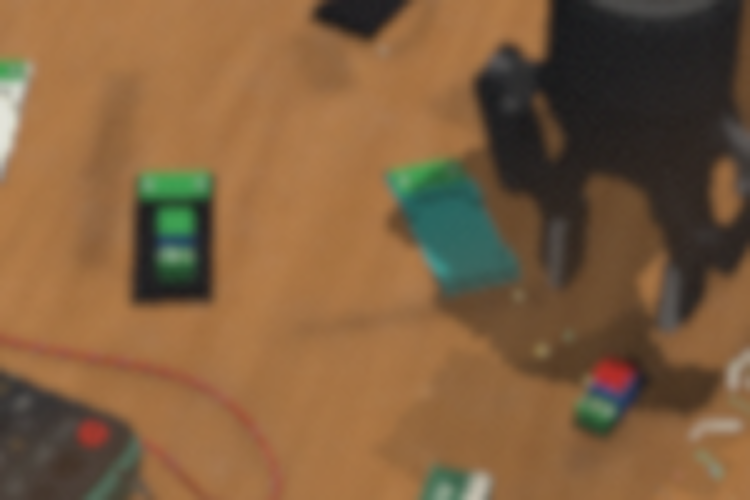

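The green module sits straight in its pocket (crop (176,245)). The gripper is above the red module (610,395).

send_rows(
  series=[
    {"tx":0,"ty":-1,"tz":15,"yaw":0,"jaw":0},
    {"tx":0,"ty":-1,"tz":35,"yaw":0,"jaw":0},
    {"tx":0,"ty":-1,"tz":50,"yaw":0,"jaw":0},
    {"tx":0,"ty":-1,"tz":55,"yaw":0,"jaw":0},
    {"tx":0,"ty":-1,"tz":55,"yaw":0,"jaw":-0.6},
    {"tx":0,"ty":-1,"tz":55,"yaw":0,"jaw":-1},
    {"tx":0,"ty":-1,"tz":55,"yaw":0,"jaw":-1},
    {"tx":0,"ty":-1,"tz":55,"yaw":0,"jaw":-1},
    {"tx":0,"ty":-1,"tz":55,"yaw":0,"jaw":-1},
    {"tx":0,"ty":-1,"tz":49,"yaw":0,"jaw":-1},
    {"tx":0,"ty":-1,"tz":30,"yaw":0,"jaw":-1},
    {"tx":0,"ty":-1,"tz":5,"yaw":0,"jaw":-1},
    {"tx":0,"ty":-1,"tz":-18,"yaw":0,"jaw":-1},
    {"tx":0,"ty":-1,"tz":-25,"yaw":0,"jaw":-1},
  ],
)

```text
time: 9.7
eef_pos: [0.4448, 0.1517, 0.0844]
ee_rot: [179.9, -0.1, 74.5]
force: [0.2, 0.1, -1.2]
grip_width: 0.0141
```

```bash
python3 -c "
from h import *
go(613.5,-94,60,74.5)"
```

```text
t 9.7 tcp [444.8 151.7  84.4] [ 1.799e+02 -1.000e-01  7.450e+01] w 14.1 F [ 0.2  0.1 -1.2] j [ 16.  28. -46. 120.  30.  43. -64.]
-> tx ty tz [-191.6  228.3   24.7] yaw -0.001
```

send_rows(
  series=[
    {"tx":-10,"ty":12,"tz":0,"yaw":0,"jaw":-1},
    {"tx":-34,"ty":40,"tz":0,"yaw":0,"jaw":-1},
    {"tx":-65,"ty":77,"tz":3,"yaw":0,"jaw":-1},
    {"tx":-98,"ty":116,"tz":8,"yaw":0,"jaw":-1},
    {"tx":-130,"ty":155,"tz":14,"yaw":0,"jaw":-1},
    {"tx":-160,"ty":191,"tz":20,"yaw":0,"jaw":-1},
    {"tx":-182,"ty":217,"tz":24,"yaw":0,"jaw":-1},
    {"tx":-190,"ty":227,"tz":25,"yaw":0,"jaw":-1},
    {"tx":-191.6,"ty":228.3,"tz":25,"yaw":0,"jaw":-1},
    {"tx":-191.6,"ty":228.3,"tz":25,"yaw":0,"jaw":-1},
  ],
)

```text
time: 10.95
eef_pos: [0.6119, -0.0925, 0.0579]
ee_rot: [-179.9, -0.0, 74.6]
force: [-0.5, 0.5, 0.3]
grip_width: 0.0146
```

```bash
python3 -c "
from h import *
go(613.5,-94,7.5,74.5)"
```

```text
t 10.95 tcp [611.9 -92.5  57.9] [-179.9   -0.    74.6] w 14.6 F [-0.5  0.5  0.3] j [ 35.  42. -40. 100.  34.  51. -35.]
-> tx ty tz [-1.1  2.  50.4] yaw 0.002
```

send_rows(
  series=[
    {"tx":-1,"ty":1,"tz":15,"yaw":0,"jaw":-1},
    {"tx":-1,"ty":1,"tz":35,"yaw":0,"jaw":-1},
    {"tx":-1,"ty":1,"tz":46,"yaw":0,"jaw":-1},
    {"tx":-1,"ty":1,"tz":50,"yaw":0,"jaw":-1},
    {"tx":-1,"ty":1,"tz":52,"yaw":0,"jaw":-1},
    {"tx":-1,"ty":1,"tz":52,"yaw":0,"jaw":-1},
    {"tx":-1,"ty":1,"tz":52,"yaw":0,"jaw":-0.3},
    {"tx":-1,"ty":1,"tz":52,"yaw":0,"jaw":-0.3},
    {"tx":-1,"ty":1,"tz":52,"yaw":0,"jaw":-0.3},
    {"tx":-1,"ty":1,"tz":45,"yaw":0,"jaw":-0.3},
    {"tx":-1,"ty":1,"tz":25,"yaw":0,"jaw":-0.2},
    {"tx":-1,"ty":1,"tz":-5,"yaw":0,"jaw":0},
    {"tx":-1,"ty":1,"tz":-40,"yaw":0,"jaw":0},
  ],
)

```text
time: 12.58
eef_pos: [0.6134, -0.0953, 0.1]
ee_rot: [180.0, -0.0, 74.5]
force: [1.0, -0.4, -0.1]
grip_width: 0.043
```

```bash
python3 -c "
from h import *
go(475.4,-276,90,-21.3)"
```

```text
t 12.575 tcp [613.4 -95.3 100. ] [180.   -0.   74.5] w 43.0 F [ 1.  -0.4 -0.1] j [ 36.  39. -42.  99.  31.  54. -33.]
-> tx ty tz [-211.   -84.7   10. ] yaw -1.47
```

send_rows(
  series=[
    {"tx":-8,"ty":-3,"tz":0,"yaw":0.06,"jaw":0},
    {"tx":-30,"ty":-12,"tz":0,"yaw":0.22,"jaw":0},
    {"tx":-54,"ty":-22,"tz":0,"yaw":0.4,"jaw":0},
    {"tx":-78,"ty":-31,"tz":0,"yaw":0.58,"jaw":0},
    {"tx":-102,"ty":-41,"tz":0,"yaw":0.76,"jaw":0},
    {"tx":-126,"ty":-51,"tz":0,"yaw":0.94,"jaw":0},
    {"tx":-150,"ty":-60,"tz":0,"yaw":1.12,"jaw":0},
    {"tx":-172,"ty":-69,"tz":2,"yaw":1.3,"jaw":0},
    {"tx":-192,"ty":-77,"tz":5,"yaw":1.47,"jaw":0},
    {"tx":-206,"ty":-83,"tz":9,"yaw":1.61,"jaw":0},
    {"tx":-211,"ty":-84.7,"tz":10,"yaw":1.67,"jaw":0},
    {"tx":-211,"ty":-84.7,"tz":10,"yaw":1.674,"jaw":0},
    {"tx":-211,"ty":-84.7,"tz":10,"yaw":1.674,"jaw":0},
  ],
)

```text
time: 14.2
eef_pos: [0.4761, -0.2756, 0.0889]
ee_rot: [-180.0, -0.1, -21.3]
force: [-0.8, 0.4, 0.9]
grip_width: 0.0429
```

```bash
python3 -c "
from h import *
go(475.4,-276,27,-21.4)
d=cam('side','s3.png')
cv2.imwrite('pics/s3c.png',cv2.resize(d['pixels'][130:280,210:370],None,fx=4,fy=4,interpolation=2))"
```

```text
t 14.2 tcp [ 476.1 -275.6   88.9] [-1.80e+02 -1.00e-01 -2.13e+01] w 42.9 F [-0.8  0.4  0.9] j [ 43.  29. -20. 110.  13.  44. -96.]
-> tx ty tz [-0.6  0.6 61.9] yaw 0.001
```

View pics/s3c.png

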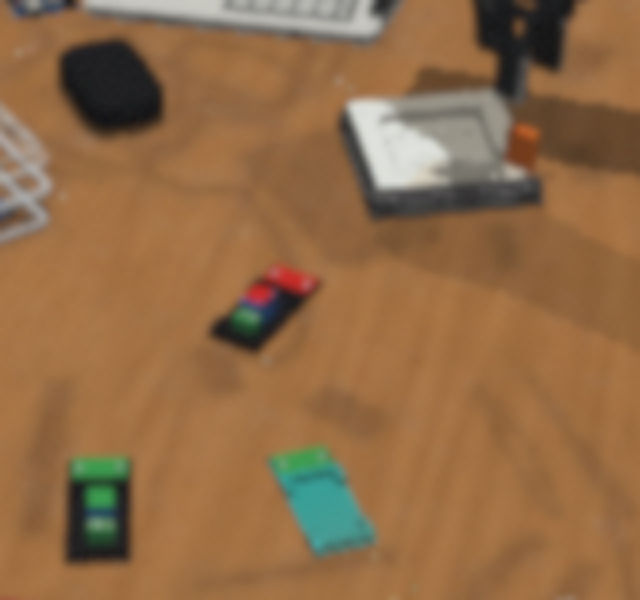

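The red module is in its nest (crop (255,305)) and the gripper is above the tab (522,145). Descending and gripping lightly, so the tab can pivot in the pads.

send_rows(
  series=[
    {"tx":-0.5,"ty":0.5,"tz":15,"yaw":0,"jaw":0},
    {"tx":-0.5,"ty":0.5,"tz":35,"yaw":0,"jaw":0},
    {"tx":-0.5,"ty":0.5,"tz":52,"yaw":0,"jaw":0},
    {"tx":-0.5,"ty":0.5,"tz":60,"yaw":0,"jaw":0},
    {"tx":-0.5,"ty":0.5,"tz":62,"yaw":0,"jaw":0},
    {"tx":-0.5,"ty":0.5,"tz":62,"yaw":0,"jaw":-0.5},
    {"tx":-0.5,"ty":0.5,"tz":62,"yaw":0,"jaw":-0.8},
    {"tx":-0.5,"ty":0.5,"tz":62,"yaw":0,"jaw":-1},
    {"tx":-0.5,"ty":0.5,"tz":62,"yaw":0,"jaw":-1},
    {"tx":-0.5,"ty":0.5,"tz":62,"yaw":0,"jaw":-1},
    {"tx":-0.5,"ty":0.5,"tz":62,"yaw":0,"jaw":-1},
  ],
  force=20,
)

```text
time: 15.62
eef_pos: [0.4751, -0.2766, 0.0265]
ee_rot: [180.0, -0.1, -21.4]
force: [-1.3, 0.4, 4.9]
grip_width: 0.0086
```

```bash
python3 -c "
from h import *
go(475.4,-276,27,-21.4)"
```

```text
t 15.625 tcp [ 475.1 -276.6   26.5] [ 1.80e+02 -1.00e-01 -2.14e+01] w 8.6 F [-1.3  0.4  4.9] j [ 41.  34. -17. 111.  16.  37. -98.]
-> tx ty tz [ 0.1 -0.7 -0.5] yaw -0.001
```

send_rows(
  series=[
    {"tx":0,"ty":0,"tz":-0.5,"yaw":0,"jaw":-1},
    {"tx":0.2,"ty":0,"tz":-1.2,"yaw":0,"jaw":-1},
    {"tx":0.3,"ty":0,"tz":-2,"yaw":0,"jaw":-1},
    {"tx":0.5,"ty":0,"tz":-2.8,"yaw":0,"jaw":-1},
    {"tx":0.7,"ty":0,"tz":-3.5,"yaw":0,"jaw":-1},
    {"tx":0.8,"ty":0,"tz":-4.2,"yaw":0,"jaw":-1},
    {"tx":1,"ty":0,"tz":-5,"yaw":0,"jaw":-1},
    {"tx":1.2,"ty":0,"tz":-5.7,"yaw":0,"jaw":-1},
    {"tx":1.3,"ty":0,"tz":-6.4,"yaw":0,"jaw":-1},
    {"tx":1.5,"ty":0,"tz":-7.1,"yaw":0,"jaw":-1},
    {"tx":1.7,"ty":0,"tz":-7.8,"yaw":0,"jaw":-1},
    {"tx":1.9,"ty":0,"tz":-8.5,"yaw":0,"jaw":-1},
    {"tx":2.1,"ty":0,"tz":-9.3,"yaw":0,"jaw":-1},
    {"tx":2.3,"ty":0,"tz":-10,"yaw":0,"jaw":-1},
    {"tx":2.5,"ty":0,"tz":-10.8,"yaw":0,"jaw":-1},
    {"tx":2.7,"ty":0,"tz":-11.5,"yaw":0,"jaw":-1},
    {"tx":2.9,"ty":0,"tz":-12.2,"yaw":0,"jaw":-1},
  ],
)

```text
time: 17.75
eef_pos: [0.4781, -0.2777, 0.0386]
ee_rot: [180.0, -0.1, -21.4]
force: [-0.7, 0.2, -0.9]
grip_width: 0.0087
```

```bash
python3 -c "
from h import *
go(475.4,-276,27,-21.4)
for n in('side','top'):
  d=cam(n); np.save(n+'1.npy',d,allow_pickle=True)
  _,_,P=cloud(d); hsv=cv2.cvtColor(d['pixels'],cv2.COLOR_BGR2HSV); m=(hsv[...,1]<60)&(hsv[...,2]>110)&(P[...,2]>.012)&(P[...,2]<.09)&(abs(P[...,0]-.535)<.09)&(abs(P[...,1]+.3)<.09)
  q=P[m]*1000-[535,-300,0]; ax=np.array([.931,-.365]); s=q[:,:2]@ax
  print(n,m.sum(),[(b,np.percentile(q[(s>b)&(s<b+15),2],[20,50,80]).round(1)) for b in (-65,-50,45,55)if((s>b)&(s<b+15)).sum()>5])
"
```

```text
t 17.75 tcp [ 478.1 -277.7   38.6] [ 1.80e+02 -1.00e-01 -2.14e+01] w 8.7 F [-0.7  0.2 -0.9] j [ 41.  33. -18. 110.  16.  38. -97.]
-> tx ty tz [-3.1 -0.6 11.6] yaw -0.001
side 699 [(-50, array([33. , 34.9, 35.8])), (45, array([29. , 31.1, 32.6])), (55, array([30.1, 31.5, 32.6]))]
top 1355 [(-50, array([33.8, 35.7, 36.8])), (45, array([29.9, 31.6, 33.5])), (55, array([30.3, 31.3, 32.9]))]
```

The tray is already free, tilted only about 2.4°: near rim z≈36, far rim z≈31. The fingertips probably sat on the rim and stopped the tab from pivoting, so I can't be sure the far corner stayed down. I'll seat it again and redo the peel with a higher grip, watching the far corner.

send_rows(
  series=[
    {"tx":-0.3,"ty":0,"tz":1.2,"yaw":0,"jaw":-1},
    {"tx":-0.8,"ty":0,"tz":3,"yaw":0,"jaw":-1},
    {"tx":-1.2,"ty":0,"tz":5,"yaw":0,"jaw":-1},
    {"tx":-1.7,"ty":0,"tz":7,"yaw":0,"jaw":-1},
    {"tx":-2.2,"ty":0,"tz":9,"yaw":0,"jaw":-1},
    {"tx":-2.7,"ty":0,"tz":11,"yaw":0,"jaw":-1},
    {"tx":-2.9,"ty":0,"tz":12.2,"yaw":0,"jaw":-1},
    {"tx":-2.9,"ty":0,"tz":12.5,"yaw":0,"jaw":-1},
  ],
)

```text
time: 18.85
eef_pos: [0.4748, -0.2765, 0.0267]
ee_rot: [180.0, -0.0, -21.4]
force: [-5.1, 2.3, 15.7]
grip_width: 0.0084
```

```bash
cat >> h.py <<'E'
def rim(c=(535,-300),yaw=-21.4,R0=90):
  ax=np.array([np.cos(np.radians(yaw)),np.sin(np.radians(yaw))]); ay=np.array([-ax[1],ax[0]])
  for n in('side','top'):
    d=cam(n); _,_,P=cloud(d); hsv=cv2.cvtColor(d['pixels'],cv2.COLOR_BGR2HSV)
    q=P*1000-[c[0],c[1],0]; m=(hsv[...,1]<60)&(hsv[...,2]>90)&(q[...,2]>14)&(np.hypot(q[...,0],q[...,1])<R0)
    q=q[m]; s=q[:,:2]@ax; t=q[:,:2]@ay; a=np.abs(s+t)/2**.5; b=np.abs(s-t)/2**.5; k=(np.maximum(a,b)>42)&(np.maximum(a,b)<58)
    A=np.c_[s,t,np.ones_like(s)][k]; z=q[k,2]
    for _ in range(4):
        p=np.linalg.lstsq(A,z,rcond=None)[0]; g=np.abs(A@p-z)<3; A,z=A[g],z[g]
    print(n,len(z),'tab end z',(p[2]-72*p[0]).round(1),'far z',(p[2]+72*p[0]).round(1),'mid',p[2].round(1),'tilt x,y deg',np.degrees(np.arctan(p[:2])).round(2))
E
python3 -c "
from h import *
go(475.4,-276,26.5,-21.4);rim()"
```

```text
t 18.85 tcp [ 474.8 -276.5   26.7] [180.   -0.  -21.4] w 8.4 F [-5.1  2.3 15.7] j [ 41.  34. -17. 111.  16.  37. -98.]
-> tx ty tz [ 0.4 -0.7  0.2] yaw -0.001
side 16 tab end z 177.5 far z -12.5 mid 82.5 tilt x,y deg [-52.85  -7.06]
top 55 tab end z 472.1 far z -75.5 mid 198.3 tilt x,y deg [-75.27 -61.87]
```

```bash
sed -i "s/def rim(c=(535,-300),yaw=-21.4,R0=90)/def rim(c=(535,-300),yaw=-21.4,R0=90,zl=14,zh=60)/; s/(q\[...,2\]>14)/(q[...,2]>zl)\&(q[...,2]<zh)/" h.py
python3 -c "
from h import *
rim()"
```

```text
side 234 tab end z 23.8 far z 32.5 mid 28.1 tilt x,y deg [ 3.43 -0.1 ]
top 436 tab end z 24.0 far z 33.6 mid 28.8 tilt x,y deg [ 3.82 -0.09]
```

The tab end is seated (23.9) but the far end stuck about 9 mm up on the bumps. I'll release and gently press the far corner home with shut fingertips, then re-grip.

send_rows(
  series=[
    {"tx":0,"ty":0,"tz":-1,"yaw":0,"jaw":-0.3},
    {"tx":0,"ty":0,"tz":-2,"yaw":0,"jaw":-0.3},
    {"tx":0,"ty":0,"tz":-4,"yaw":0,"jaw":-0.3},
    {"tx":0,"ty":0,"tz":-25,"yaw":0,"jaw":-0.3},
    {"tx":0,"ty":0,"tz":-45,"yaw":0,"jaw":-0.5},
    {"tx":20,"ty":0,"tz":-48,"yaw":0,"jaw":-1},
    {"tx":60,"ty":0,"tz":-48,"yaw":0,"jaw":-1},
    {"tx":100,"ty":0,"tz":-48,"yaw":0,"jaw":-1},
    {"tx":122,"ty":0,"tz":-45,"yaw":0,"jaw":-1},
    {"tx":128,"ty":0,"tz":-35,"yaw":0,"jaw":-1},
    {"tx":128,"ty":0,"tz":-20,"yaw":0,"jaw":-1},
    {"tx":128,"ty":0,"tz":-12,"yaw":0,"jaw":-1},
    {"tx":128,"ty":0,"tz":-8,"yaw":0,"jaw":-1},
    {"tx":128,"ty":0,"tz":-5,"yaw":0,"jaw":-1},
    {"tx":128,"ty":0,"tz":-2,"yaw":0,"jaw":-1},
    {"tx":128,"ty":0,"tz":1,"yaw":0,"jaw":-1},
    {"tx":128,"ty":0,"tz":2,"yaw":0,"jaw":-1},
  ],
)

```text
time: 21.18
eef_pos: [0.5944, -0.3235, 0.0261]
ee_rot: [180.0, -0.1, -21.4]
force: [-5.9, 2.5, 17.2]
grip_width: -0.0004
```

```bash
python3 -c "
from h import *
go(595,-322,23.5,-21.4);rim()"
```

```text
t 21.175 tcp [ 594.4 -323.5   26.1] [ 1.80e+02 -1.00e-01 -2.14e+01] w -0.4 F [-5.9  2.5 17.2] j [ 38.  44. -17.  92.  16.  47. -97.]
-> tx ty tz [-0.  -1.6  2.6] yaw -0.001
side 131 tab end z 40.1 far z 25.8 mid 33.0 tilt x,y deg [-5.66  0.07]
top 316 tab end z 41.5 far z 25.9 mid 33.7 tilt x,y deg [-6.19 -0.77]
```

send_rows(
  series=[
    {"tx":0,"ty":0,"tz":-5,"yaw":0,"jaw":-1},
    {"tx":-1,"ty":0,"tz":-25,"yaw":0,"jaw":-1},
    {"tx":-10,"ty":0,"tz":-55,"yaw":0,"jaw":-0.6},
    {"tx":-45,"ty":0,"tz":-65,"yaw":0,"jaw":-0.4},
    {"tx":-90,"ty":0,"tz":-70,"yaw":0,"jaw":-0.3},
    {"tx":-128,"ty":0,"tz":-70,"yaw":0,"jaw":-0.3},
    {"tx":-160,"ty":0,"tz":-70,"yaw":0,"jaw":-0.3},
    {"tx":-185,"ty":0,"tz":-70,"yaw":0,"jaw":-0.3},
  ],
)

```text
time: 22.28
eef_pos: [0.4205, -0.2553, 0.0947]
ee_rot: [180.0, -0.1, -21.4]
force: [0.6, 0.3, 0.9]
grip_width: 0.0299
```

```bash
python3 -c "
from h import *
rim()
I=[]
for n,(x0,y0,x1,y1) in(('top',(335,195,415,285)),('side',(280,130,360,190))):
  d=cam(n);np.save(n+'2.npy',d,allow_pickle=True)
  I.append(cv2.resize(d['pixels'][y0:y1,x0:x1],(390,390*(y1-y0)//(x1-x0)),interpolation=2))
h=max(i.shape[0] for i in I)
cv2.imwrite('pics/c3.png',np.hstack([cv2.copyMakeBorder(i,0,h-i.shape[0],0,5,0) for i in I]))
d=np.load('top2.npy',allow_pickle=True).item()
blob(d,(335,200,415,280),white,.0235,'tray white');blob(d,(358,255,380,279),lambda h,s,v:(s>210)&(v>120)&(h<16),.05,'tab')"
```

```text
side 274 tab end z 23.7 far z 34.1 mid 28.9 tilt x,y deg [ 4.15 -0.41]
top 659 tab end z 23.9 far z 35.0 mid 29.5 tilt x,y deg [ 4.4  -0.29]
tray white 1814 centroid [ 539.9 -299.4] rect c [ 536.3 -301. ] size 109.1 112.6 ang 23.2 pca long axis 107.3 z med/max 26.0 35.0
tab 23 centroid [ 473.9 -276. ] rect c [ 474.9 -276.4] size 6.9 19.5 ang 76.3 pca long axis 169.4 z med/max 54.7 58.0
```

View pics/c3.png

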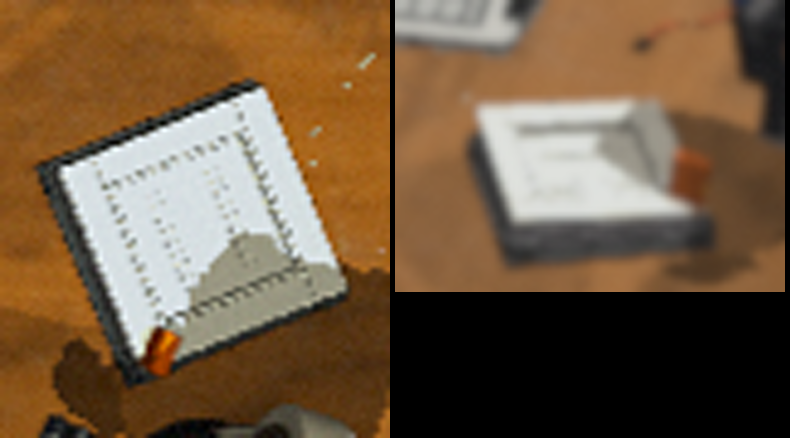

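The tray rocks on the far bumps because I pressed outside them (near 23.8, far 34.5). It is still centred, so I'll press inside the pan, between the far bumps.

send_rows(
  series=[
    {"tx":30,"ty":0,"tz":0,"yaw":0,"jaw":-1},
    {"tx":75,"ty":0,"tz":0,"yaw":0,"jaw":-1},
    {"tx":120,"ty":0,"tz":0,"yaw":0,"jaw":-1},
    {"tx":141,"ty":0,"tz":12,"yaw":0,"jaw":-1},
    {"tx":143,"ty":0,"tz":40,"yaw":0,"jaw":-1},
    {"tx":143,"ty":0,"tz":60,"yaw":0,"jaw":-1},
    {"tx":143,"ty":0,"tz":68,"yaw":0,"jaw":-1},
    {"tx":143,"ty":0,"tz":72,"yaw":0,"jaw":-1},
    {"tx":143,"ty":0,"tz":75,"yaw":0,"jaw":-1},
    {"tx":143,"ty":0,"tz":77,"yaw":0,"jaw":-1},
    {"tx":143,"ty":0,"tz":77,"yaw":0,"jaw":-1},
  ],
)

```text
time: 23.85
eef_pos: [0.5554, -0.3087, 0.0198]
ee_rot: [179.9, -0.1, -21.5]
force: [-4.9, 2.4, 13.5]
grip_width: -0.0001
```

```bash
python3 -c "
from h import *
go(553.6,-307.3,18,-21.4);rim()"
```

```text
t 23.85 tcp [ 555.4 -308.7   19.8] [ 1.799e+02 -1.000e-01 -2.150e+01] w -0.1 F [-4.9  2.4 13.5] j [ 39.  41. -17.  98.  17.  43. -98.]
-> tx ty tz [-2.2 -0.6  1.8] yaw -0.001
side 279 tab end z 26.4 far z 28.7 mid 27.6 tilt x,y deg [ 0.94 -3.46]
top 392 tab end z 27.2 far z 28.9 mid 28.1 tilt x,y deg [ 0.68 -3.68]
```

send_rows(
  series=[
    {"tx":0,"ty":0,"tz":-10,"yaw":0,"jaw":-1},
    {"tx":-6,"ty":11,"tz":-12,"yaw":0,"jaw":-1},
    {"tx":-6,"ty":11,"tz":-5,"yaw":0,"jaw":-1},
    {"tx":-6,"ty":11,"tz":-2,"yaw":0,"jaw":-1},
    {"tx":-6,"ty":11,"tz":0,"yaw":0,"jaw":-1},
    {"tx":-6,"ty":11,"tz":2,"yaw":0,"jaw":-1},
    {"tx":-6,"ty":11,"tz":3.5,"yaw":0,"jaw":-1},
    {"tx":-6,"ty":11,"tz":4.5,"yaw":0,"jaw":-1},
  ],
)

```text
time: 24.95
eef_pos: [0.5451, -0.3167, 0.015]
ee_rot: [179.9, -0.0, -21.5]
force: [-10.6, 3.7, 32.8]
grip_width: -0.0
```

```bash
python3 -c "
from h import *
go(553.6,-307.3,18,-21.4);rim()"
```

```text
t 24.95 tcp [ 545.1 -316.7   15. ] [179.9  -0.  -21.5] w -0.0 F [-10.6   3.7  32.8] j [ 40.  41. -17.  99.  17.  42. -97.]
-> tx ty tz [  4.5 -11.9  -3. ] yaw -0.001
side 273 tab end z 23.5 far z 23.3 mid 23.4 tilt x,y deg [-0.05 -0.08]
top 489 tab end z 23.5 far z 24.1 mid 23.8 tilt x,y deg [ 0.25 -0.15]
```

Fully seated and level again (23.5/23.5). Back to the tab with a higher grip.

send_rows(
  series=[
    {"tx":0,"ty":0,"tz":-8,"yaw":0,"jaw":-1},
    {"tx":0,"ty":0,"tz":-35,"yaw":0,"jaw":-0.8},
    {"tx":-15,"ty":-2,"tz":-70,"yaw":0,"jaw":-0.3},
    {"tx":-45,"ty":-7,"tz":-75,"yaw":0,"jaw":-0.2},
    {"tx":-72,"ty":-11,"tz":-75,"yaw":0,"jaw":-0.2},
    {"tx":-80,"ty":-12.4,"tz":-74,"yaw":0,"jaw":-0.2},
    {"tx":-80,"ty":-12.4,"tz":-74,"yaw":0,"jaw":-0.2},
    {"tx":-80,"ty":-12.4,"tz":-74,"yaw":0,"jaw":-0.2},
  ],
)

```text
time: 26.05
eef_pos: [0.4762, -0.2756, 0.0861]
ee_rot: [-180.0, -0.1, -21.4]
force: [-0.1, 0.2, -0.6]
grip_width: 0.0342
```

```bash
python3 -c "
from h import *
go(475,-276,38,-21.4);rim()"
```

```text
t 26.05 tcp [ 476.2 -275.6   86.1] [-1.80e+02 -1.00e-01 -2.14e+01] w 34.2 F [-0.1  0.2 -0.6] j [ 43.  29. -20. 110.  14.  43. -96.]
-> tx ty tz [-1.   0.8 48.1] yaw -0.001
side 290 tab end z 23.6 far z 23.8 mid 23.7 tilt x,y deg [ 0.08 -0.16]
top 430 tab end z 24.3 far z 23.9 mid 24.1 tilt x,y deg [-0.16  0.04]
```

send_rows(
  series=[
    {"tx":-1,"ty":0.8,"tz":18,"yaw":0,"jaw":-0.2},
    {"tx":-1,"ty":0.8,"tz":38,"yaw":0,"jaw":-0.2},
    {"tx":-1,"ty":0.8,"tz":47,"yaw":0,"jaw":-0.2},
    {"tx":-1,"ty":0.8,"tz":48,"yaw":0,"jaw":-0.6},
    {"tx":-1,"ty":0.8,"tz":48,"yaw":0,"jaw":-0.8},
    {"tx":-1,"ty":0.8,"tz":48,"yaw":0,"jaw":-1},
    {"tx":-1,"ty":0.8,"tz":48,"yaw":0,"jaw":-1},
    {"tx":-1,"ty":0.8,"tz":48,"yaw":0,"jaw":-1},
    {"tx":-1,"ty":0.8,"tz":47.2,"yaw":0,"jaw":-1},
    {"tx":-0.8,"ty":0.8,"tz":46.4,"yaw":0,"jaw":-1},
    {"tx":-0.6,"ty":0.8,"tz":45.6,"yaw":0,"jaw":-1},
    {"tx":-0.4,"ty":0.8,"tz":44.8,"yaw":0,"jaw":-1},
    {"tx":-0.2,"ty":0.8,"tz":44,"yaw":0,"jaw":-1},
    {"tx":0,"ty":0.8,"tz":43.2,"yaw":0,"jaw":-1},
    {"tx":0.2,"ty":0.8,"tz":42.4,"yaw":0,"jaw":-1},
  ],
  force=20,
)

```text
time: 28.02
eef_pos: [0.4749, -0.2759, 0.0439]
ee_rot: [180.0, 0.0, -21.4]
force: [-0.1, -1.1, -2.9]
grip_width: 0.0082
```

```bash
python3 -c "
from h import *
go(475,-276,38,-21.4);rim()"
```

```text
t 28.025 tcp [ 474.9 -275.9   43.9] [180.    0.  -21.4] w 8.2 F [-0.1 -1.1 -2.9] j [ 42.  33. -18. 111.  16.  39. -98.]
-> tx ty tz [0.1 0.  5.9] yaw -0.001
side 244 tab end z 30.7 far z 23.5 mid 27.1 tilt x,y deg [-2.86 -0.43]
top 436 tab end z 30.3 far z 24.1 mid 27.2 tilt x,y deg [-2.47  0.26]
```

Now the tab end is 7 mm up while the far corner is still down at 23.8. Continuing along the arc.

send_rows(
  series=[
    {"tx":0.2,"ty":0,"tz":-0.8,"yaw":0,"jaw":-1},
    {"tx":0.4,"ty":0,"tz":-1.6,"yaw":0,"jaw":-1},
    {"tx":0.6,"ty":0,"tz":-2.4,"yaw":0,"jaw":-1},
    {"tx":0.8,"ty":0,"tz":-3.2,"yaw":0,"jaw":-1},
    {"tx":1,"ty":0,"tz":-4,"yaw":0,"jaw":-1},
    {"tx":1.2,"ty":0,"tz":-4.8,"yaw":0,"jaw":-1},
    {"tx":1.4,"ty":0,"tz":-5.6,"yaw":0,"jaw":-1},
    {"tx":1.6,"ty":0,"tz":-6.4,"yaw":0,"jaw":-1},
    {"tx":1.8,"ty":0,"tz":-7.2,"yaw":0,"jaw":-1},
  ],
)

```text
time: 29.25
eef_pos: [0.4767, -0.2766, 0.0511]
ee_rot: [180.0, -0.0, -21.4]
force: [-2.8, 0.0, -0.1]
grip_width: 0.0083
```

```bash
python3 -c "
from h import *
go(475,-276,38,-21.4);rim()"
```

```text
t 29.25 tcp [ 476.7 -276.6   51.1] [180.   -0.  -21.4] w 8.3 F [-2.8  0.  -0.1] j [ 42.  32. -19. 110.  15.  40. -97.]
-> tx ty tz [-1.8  0.1 13.1] yaw -0.001
side 244 tab end z 37.7 far z 25.1 mid 31.4 tilt x,y deg [-5.    0.13]
top 426 tab end z 38.2 far z 26.5 mid 32.3 tilt x,y deg [-4.65 -0.21]
```

send_rows(
  series=[
    {"tx":0.3,"ty":0,"tz":-1,"yaw":0,"jaw":-1},
    {"tx":0.6,"ty":0,"tz":-2,"yaw":0,"jaw":-1},
    {"tx":0.9,"ty":0,"tz":-3,"yaw":0,"jaw":-1},
    {"tx":1.2,"ty":0,"tz":-4,"yaw":0,"jaw":-1},
    {"tx":1.4,"ty":0,"tz":-5,"yaw":0,"jaw":-1},
    {"tx":1.7,"ty":0,"tz":-6,"yaw":0,"jaw":-1},
    {"tx":2,"ty":0,"tz":-7.2,"yaw":0,"jaw":-1},
    {"tx":2,"ty":0,"tz":-9,"yaw":0,"jaw":-1},
    {"tx":2,"ty":0,"tz":-12,"yaw":0,"jaw":-1},
    {"tx":2,"ty":0,"tz":-16,"yaw":0,"jaw":-1},
    {"tx":2,"ty":0,"tz":-21,"yaw":0,"jaw":-1},
    {"tx":2,"ty":0,"tz":-27,"yaw":0,"jaw":-1},
    {"tx":2,"ty":0,"tz":-33,"yaw":0,"jaw":-1},
    {"tx":2,"ty":0,"tz":-39,"yaw":0,"jaw":-1},
    {"tx":2,"ty":0,"tz":-43,"yaw":0,"jaw":-1},
    {"tx":2,"ty":0,"tz":-45,"yaw":0,"jaw":-1},
  ],
)

```text
time: 31.35
eef_pos: [0.4786, -0.2774, 0.0963]
ee_rot: [180.0, -0.0, -21.4]
force: [0.5, 0.6, -0.0]
grip_width: 0.0083
```

```bash
python3 -c "
from h import *
go(430,-117,96,-21.4);rim(zl=40,zh=110)
d=np.load('top2.npy',allow_pickle=True).item()
hsv=cv2.cvtColor(d['pixels'],cv2.COLOR_BGR2HSV);_,_,P=cloud(d)
for dd in('top',):
  m=(np.hypot(P[...,0]-.49,P[...,1]+.14)<.085)&(P[...,2]>.006); print('obst in landing spot',m.sum(), (P[m][:5]*1000).round())"
```

```text
t 31.35 tcp [ 478.6 -277.4   96.3] [180.   -0.  -21.4] w 8.3 F [ 0.5  0.6 -0. ] j [ 43.  28. -20. 109.  13.  45. -96.]
-> tx ty tz [-103.9 -131.5    0.3] yaw -0.001
side 260 tab end z 83.7 far z 71.9 mid 77.8 tilt x,y deg [-4.69 -0.04]
top 505 tab end z 83.7 far z 71.5 mid 77.6 tilt x,y deg [-4.85  0.08]
obst in landing spot 398 [[ 543. -123.    6.]
 [ 540. -203.    6.]
 [ 527. -186.    6.]
 [ 504. -216.    6.]
 [ 473. -177.    7.]]
```

Tray free, tilted 4.8°. I'll level it by setting the pan onto bare table while still holding it, then carry it.

send_rows(
  series=[
    {"tx":-5,"ty":-6,"tz":0,"yaw":0,"jaw":-1},
    {"tx":-15,"ty":-19,"tz":0,"yaw":0,"jaw":-1},
    {"tx":-28,"ty":-36,"tz":0,"yaw":0,"jaw":-1},
    {"tx":-42,"ty":-53,"tz":0,"yaw":0,"jaw":-1},
    {"tx":-56,"ty":-71,"tz":0,"yaw":0,"jaw":-1},
    {"tx":-70,"ty":-89,"tz":3,"yaw":0,"jaw":-1},
    {"tx":-84,"ty":-106,"tz":8,"yaw":0,"jaw":-1},
    {"tx":-95,"ty":-120,"tz":16,"yaw":0,"jaw":-1},
    {"tx":-102,"ty":-129,"tz":26,"yaw":0,"jaw":-1},
    {"tx":-104,"ty":-131.5,"tz":37,"yaw":0,"jaw":-1},
    {"tx":-104,"ty":-131.5,"tz":47,"yaw":0,"jaw":-1},
    {"tx":-104,"ty":-131.5,"tz":54,"yaw":0,"jaw":-1},
    {"tx":-104,"ty":-131.5,"tz":60,"yaw":0,"jaw":-1},
    {"tx":-104,"ty":-131.5,"tz":64,"yaw":0,"jaw":-1},
    {"tx":-104,"ty":-131.5,"tz":67,"yaw":0,"jaw":-1},
    {"tx":-104,"ty":-131.5,"tz":69,"yaw":0,"jaw":-1},
    {"tx":-104,"ty":-131.5,"tz":70,"yaw":0,"jaw":-1},
  ],
)

```text
time: 33.58
eef_pos: [0.4299, -0.1169, 0.026]
ee_rot: [180.0, -0.0, -21.4]
force: [-1.1, 0.8, 2.5]
grip_width: 0.0085
```

```bash
python3 -c "
from h import *
go(430,-117,26,-21.4);rim(c=(490,-140),zl=5,zh=35)"
```

```text
t 33.575 tcp [ 429.9 -116.9   26. ] [180.   -0.  -21.4] w 8.5 F [-1.1  0.8  2.5] j [  28.   27.  -20.  125.   18.   30. -116.]
-> tx ty tz [0.2 0.1 0. ] yaw -0.001
side 345 tab end z 12.0 far z 11.5 mid 11.8 tilt x,y deg [-0.22  0.38]
top 535 tab end z 13.0 far z 11.8 mid 12.4 tilt x,y deg [-0.45 -0.29]
```

send_rows(
  series=[
    {"tx":0,"ty":0,"tz":0.5,"yaw":0,"jaw":-1},
    {"tx":0,"ty":0,"tz":0.5,"yaw":0,"jaw":-1},
    {"tx":0,"ty":0,"tz":0.5,"yaw":0,"jaw":-1},
    {"tx":0,"ty":0,"tz":-0.5,"yaw":0,"jaw":-1},
    {"tx":0,"ty":0,"tz":-3,"yaw":0,"jaw":-1},
    {"tx":0,"ty":0,"tz":-8,"yaw":0,"jaw":-1},
    {"tx":0,"ty":0,"tz":-18,"yaw":0,"jaw":-1},
    {"tx":0,"ty":0,"tz":-32,"yaw":0,"jaw":-1},
    {"tx":0,"ty":0,"tz":-48,"yaw":0,"jaw":-1},
    {"tx":0,"ty":0,"tz":-65,"yaw":0,"jaw":-1},
    {"tx":0,"ty":0,"tz":-80,"yaw":0,"jaw":-1},
    {"tx":0,"ty":0,"tz":-88,"yaw":0,"jaw":-1},
    {"tx":0,"ty":0,"tz":-92,"yaw":0,"jaw":-1},
    {"tx":0,"ty":0,"tz":-92,"yaw":0,"jaw":-1},
  ],
  force=80,
)

```text
time: 35.42
eef_pos: [0.4297, -0.1169, 0.118]
ee_rot: [180.0, -0.0, -21.4]
force: [0.5, -1.0, -0.7]
grip_width: 0.0067
```

```bash
python3 -c "
from h import *
go(592.5,90.5,118,20);rim(c=(490,-140),zl=60,zh=140)"
```

```text
t 35.425 tcp [ 429.7 -116.9  118. ] [180.   -0.  -21.4] w 6.7 F [ 0.5 -1.  -0.7] j [  33.   17.  -25.  123.   11.   42. -110.]
-> tx ty tz [  75.7 -252.6    0. ] yaw -0.723
side 352 tab end z 104.6 far z 101.9 mid 103.2 tilt x,y deg [-1.06  0.14]
top 700 tab end z 104.4 far z 102.0 mid 103.2 tilt x,y deg [-0.97 -0.14]
```

send_rows(
  series=[
    {"tx":2,"ty":-5,"tz":0,"yaw":-0.015,"jaw":-1},
    {"tx":5,"ty":-17,"tz":0,"yaw":-0.05,"jaw":-1},
    {"tx":10,"ty":-34,"tz":0,"yaw":-0.1,"jaw":-1},
    {"tx":16,"ty":-55,"tz":0,"yaw":-0.16,"jaw":-1},
    {"tx":23,"ty":-77,"tz":0,"yaw":-0.22,"jaw":-1},
    {"tx":30,"ty":-100,"tz":0,"yaw":-0.285,"jaw":-1},
    {"tx":37,"ty":-123,"tz":0,"yaw":-0.35,"jaw":-1},
    {"tx":44,"ty":-146,"tz":0,"yaw":-0.42,"jaw":-1},
    {"tx":51,"ty":-169,"tz":0,"yaw":-0.485,"jaw":-1},
    {"tx":57,"ty":-191,"tz":0,"yaw":-0.55,"jaw":-1},
    {"tx":63,"ty":-211,"tz":0,"yaw":-0.605,"jaw":-1},
    {"tx":68,"ty":-228,"tz":0,"yaw":-0.655,"jaw":-1},
    {"tx":72,"ty":-241,"tz":0,"yaw":-0.69,"jaw":-1},
    {"tx":74.5,"ty":-249,"tz":0,"yaw":-0.712,"jaw":-1},
    {"tx":75.7,"ty":-252.6,"tz":0,"yaw":-0.723,"jaw":-1},
    {"tx":75.7,"ty":-252.6,"tz":0,"yaw":-0.723,"jaw":-1},
    {"tx":75.7,"ty":-252.6,"tz":0,"yaw":-0.723,"jaw":-1},
    {"tx":75.7,"ty":-252.6,"tz":0,"yaw":-0.723,"jaw":-1},
  ],
)

```text
time: 37.78
eef_pos: [0.5924, 0.09, 0.118]
ee_rot: [180.0, 0.0, 19.9]
force: [-0.6, 0.0, -1.4]
grip_width: 0.0067
```

```bash
python3 -c "
from h import *
go(592.5,90.5,118,20);rim(c=(652.6,112.4),yaw=20,zl=60,zh=140)
d=cam('top');np.save('top3.npy',d,allow_pickle=True)
blob(d,(150,120,300,290),white,.1035,'tray')
e=cam('side')
cv2.imwrite('pics/f.png',np.hstack([cv2.resize(d['pixels'][120:300,130:330],(400,360)),cv2.resize(e['pixels'][150:330,180:380],(400,360))]))"
```

```text
t 37.775 tcp [592.4  90.  118. ] [180.    0.   19.9] w 6.7 F [-0.6  0.  -1.4] j [ 14.  33. -34. 101.  23.  52. -99.]
-> tx ty tz [ 0.2 -0.4  0. ] yaw -0.001
side 652 tab end z 104.6 far z 101.9 mid 103.2 tilt x,y deg [-1.06  0.11]
top 282 tab end z 103.8 far z 102.3 mid 103.0 tilt x,y deg [-0.6  -0.17]
tray 6461 centroid [559.1 155. ] rect c [567.  153.3] size 325.1 152.9 ang 10.2 pca long axis -164.8 z med/max 575.8 635.2
```

View pics/f.png

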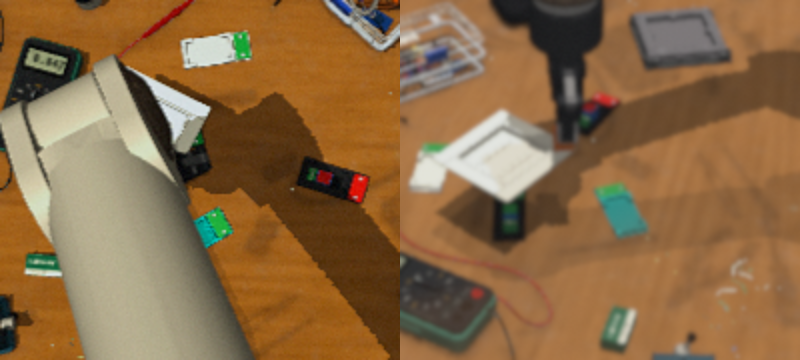

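The final view shows the tray held level over the green nest, with both modules in their nests and the battery untouched. One last check of the tray's centre from the side view.

```bash
python3 -c "
from h import *
d=cam('side');_,_,P=cloud(d);hsv=cv2.cvtColor(d['pixels'],cv2.COLOR_BGR2HSV)
m=(hsv[...,1]<70)&(hsv[...,2]>110)&(P[...,2]>.085)&(P[...,2]<.112);m[:,:190]=0;m[:,275:]=0
q=(P[m][:,:2]*1000).astype(np.float32);c=cv2.minAreaRect(q);print(len(q),c)
s=r.get_state();print(s['time'],s['grip_width'],np.abs(s['joint_velocities']).max())"
```

```text
1659 ((656.1349487304688, 114.43920135498047), (113.799072265625, 113.74923706054688), 64.89412689208984)
38.025 0.0065924053770829065 0.18819126738642883
```

```bash
python3 -c "
from h import *
print(r.job_done())"
```

```text
the job is handed in; nothing more can be done
None
```

The job is handed in at 38 s. The red and green modules lie in their matching nests, and the tray is held level above the green nest. My first attempt at peeling the tray went wrong, though.

**First peel:** The low grip apparently stopped the tab from pivoting. The tray came off tilted only about 2.4°, and I did not see whether the far corner stayed down.

**Putting it back:** I let go of the tray and pressed it home with shut fingertips. The first press rocked it; the last one peaked at about 33 N. It then measured level and fully seated.

**Second peel:** With a higher, light grip, the tab corner was 7 mm up while the far corner was still down. It was about 14 mm up when the far corner had barely lifted (about 2 mm). I then levelled the tray by resting it briefly on bare table while still holding it, and carried it at 80 N grip.

**Last checks:**
- **Tray position:** its middle is about 3–4 mm from the module's, and the rim underside is about 0.10 m above the table.
- **Level:** it is tilted about 0.6–1.1°, with the tab side slightly high.
- **Hold:** the tray is still gripped and the arm is still.
- **Other parts:** both modules are in their pockets, and the battery and look-alike nests look unmoved.

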